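Wipe the bed of a sliding length gauge, release its arm and hold it out at the index

ROBOT

A 6-joint arm with a two-finger parallel gripper is mounted at the origin on a cart in front of the work surface, level with it; the furniture and walls round the work are solid. World frame = base frame: x ahead of the robot, y to its left, z up, the work surface at z = 0. Lengths are in m, angles in rad, forces in N, time in s.
With the tool pointing down it reaches from about 0.375 to 0.925 m from the base axis. Payload 5.7 kg.
Tool frame: the origin (TCP) lies at the very end of the fingers, on their centre line; the grasp point (between the pads) lies 19 mm behind it; z points along the fingers, y is the line along which they close (so a half turn about z gives the same grasp; the last joint's range is limited). The gripper opens to 88 mm and grips with 3 to 60 N. Pads are 20 mm wide; open, the fingers measure 115 mm over their backs; the gripper's body (75 mm by 178 mm) begins 61 mm behind the grasp point.
Start: joints at [1.113, 0.359, 1.51, -0, 1.272, -0.115], TCP at [0.202, 0.565, 0.223] pointing down, gripper open.
Joint ranges: [-2.97, 2.97], [-1.01, 2.36], [0.21, 2.38], [-0.96, 4.11], [0.2, 2.71], [-2.98, 2.98]. Speed limits (rad/s): [2.39, 2.39, 3.14, 3.14, 3.14, 3.14].

INTERFACE

Orientations are given as a unit quaternion [w, x, y, z].
In Python, from cell import state, camera, camera_model, finish_job gives the robot as it stands. The module is installed in compiled form; this text tells all that it offers.
- The arm moves only by the shell command python3 -m jog 'ROWS'. ROWS is JSON, a list of rows, each an object with "offset": the shift along the tool's x, y, z in m, a list of three; "rotation": the turn, a rotation vector about the tool's x, y, z in degrees, a list of three; "fingers": the opening, from 0 (shut) to 1 (fully open). A call has 1 to 12 rows; each row shifts and turns the commanded pose from where the row before left it, along the tool's axes as they then stand; what a row does not reach is not made up. A row lasts 1/8 s, in which the tool goes at most 62.5 mm and 10.7 degrees, less where a joint would pass 70% of its speed; a pose out of reach is approached as far as the arm can. A call with a gripper value outside its range is refused whole. The fingers move at their own pace and stop on an object; the grip force is fixed at half the most. Time passes only in rows, so rows that do not move let the fingers close. It gives the time, the measured TCP pose, the force, the opening and the grip force at its end, in the units of the state.
- state(): the state, without advancing time (a new reading comes with each control period).
- camera(name): name is "side" or "top"; returns the picture (420x560x3 uint8, red, green, blue); there is no depth.
- camera_model(name): a dict with "fx", "fy", "cx", "cy" (pixels), "world_to_cam" (4x4, takes a point from world to camera coordinates). Camera axes: x right, y down, z forward; pixel columns grow to the right and rows downward; lengths in m; the calibration is good to about 2 mm. A picture is of the moment at which its call begins. camera_model takes no time and is no camera call.
- finish_job(): hands the job in; it is judged then, once.
The state is a dict: "clock": time; "joint_pos": joint angles; "qvel": joint speeds; "joint_torque": joint torques, N m; "tool_pos": TCP position; "orientation": TCP orientation; "wrist_force": force on the tool from outside, world axes, zero at the start; "moment": the same for the moment, N m; "gripper_width": finger opening in m; "gripper_force": force on a finger pad.
Only numpy, scipy, OpenCV 4.12 (cv2) and the standard library are available. Lean on these libraries where they do the work, as an engineer would, in place of code of your own. Each camera call takes 0.05 s, during which the arm holds its last target. There are 200 camera calls.

TASK

Use the scraper block (not the fingers) to wipe the three metal chips off the bed of the length gauge onto the bench, then stand the scraper upright on the bench clear of the bed and let go of it. Then push the gauge's lock button fully in, pull its spring-loaded arm out along the scale until the pointer is level with the middle line of the dark index rider, and finish while still holding the arm there, because it springs back when let go. Leave the loose piston and spark plug alone.

Things in the scene. Friction and masses are not known exactly. Their poses are not given: they have to be found in the camera images.
- gauge: Steel length gauge fixed to the bench. Origin on the bench (z = 0) under the mouth of its sleeve; its +y is the way the arm slides out, z up; its points share these axes. At y = -150 to 0 mm stands a grey housing, x -25 to 25, 55 mm high, the lock button on its top, on a foot 12 mm high, x -90 to 40. A collar at the mouth ends at y = 7.
- bed_centre (a point): Mid width on the top of the flat steel bed, 18 mm above the bench, at gauge y = 112. The bed spans gauge x -40 to 40, y 0 to 210; all its edges past the housing drop to the bench. The chips lie within 35 mm of this point along y and 25 mm across. Axes as the gauge.
- scale_end (a point): Middle of the top of the scale beam at its far end. The aluminium beam with black marks each 10 mm lies beside the bed along gauge x = -90 to -65, y = 0 to 210, 30 mm high; between bed and beam is a gutter 25 mm wide, open down to the bench.
- bed_end (a point): Top of the bed at its free end, mid width, gauge y = 210. Past it and beside the bed there is a drop to the bench.
- lock_button (a joint): Push of the lock button, m: 0 = out (arm locked), 0.009 = fully in. It frees the arm from about 0.006. Steel, 22 mm across; it needs about 4 N straight down and stays in where it is left (no return spring).
- button_top (a point): Centre of the button's top face, 70 mm above the bench at first; at gauge x = 0, y = -60.
- reach (a joint): How far the arm is pulled out, m: 0 = home (start), 0.13 = end stop. A spring pulls it home with 4 N at 0, growing to 6.5 N at 0.12; while locked it moves less than 3 mm.
- grip_block (a point): Point in the middle of the arm's upright aluminium grip block, 70 mm above the bench; it moves with the arm. The block is 24 mm along gauge x, 30 along gauge y, from 34 to 86 mm above the bench; pinch it across gauge x from above. Under it a shoe 34 x 34 mm, 20.5 to 34.5 mm high. When home the block's front face is at gauge y = 48, the shoe's at 50.
- pointer (a point): Tip of the arm's thin pointer, 33 mm above the bench at gauge x = -62, y = 40 when home; the pointer is a bar 5 mm wide (along y), 4 mm high, from the shoe to the scale beam, clear below the grip. It moves with the arm along gauge y.
- rider_mark (a point): Bed-side end of the middle line on the index rider, at gauge x = -62, 33 mm above the bench. The rider is a dark steel saddle, 28 mm across, 12 mm along y, fixed on the scale beam (top 38 mm above the bench; it cannot be moved) at the setting wanted, 60 to 110 mm past the pointer's home along gauge y.
- scraper: Loose scraper block, 0.2 kg, standing on the bench. Origin under its centre, z up. Dark steel blade 90 mm along its x, 14 mm along its y, 24 mm high, lower face flat; in the middle stands a wooden grip 24 mm along x, 30 mm along y, from 23 to 73 mm above the origin.
- chip_a: One of three loose curled dark steel chips on the bed, 17 x 10 x 9.6 mm (long along its x), 12 g; origin at its centre, 4.8 mm above the bed top at first.
- chip_b: One of three loose curled dark steel chips on the bed, 17 x 10 x 9.6 mm (long along its x), 12 g; origin at its centre, 4.8 mm above the bed top at first.
- chip_c: One of three loose curled dark steel chips on the bed, 17 x 10 x 9.6 mm (long along its x), 12 g; origin at its centre, 4.8 mm above the bed top at first.
- piston: Loose aluminium piston (bystander), 55 mm across, 54 mm high, standing; origin under its centre.
- spark_plug: Loose used spark plug (bystander), 77 mm long, lying; origin under its centre.
Things that resemble listed ones, but are neither listed nor needed, are in the scene too. What is shaped like the scraper but blue or green is not meant.

How it is judged:
On the way, in this order (a step that is already met when the one before it is completed fails the run):
1. all three chips are wiped off the bed, down on the bench (height (world z) of each of chip_a, chip_b, chip_c below 0.017 m), for 0.2 s.
2. the scraper stands on the bench, let go (height (world z) of scraper below 0.005 m and angle between scraper's own z axis and vertical below 0.15 rad and contact force between the fingers and scraper below 0.1 N and linear speed of scraper below 0.02 m/s), for 0.2 s.
3. the lock button is pushed in (value of joint lock_button above 0.007 m), for 0.1 s.
At the end, for the whole second after the job is handed in: Fingers hold the still arm (over 2 N), pointer within 4 mm of the rider line along the scale; lock button over 7 mm in; chip centres under 17 mm (on the bed they are at 23 mm); scraper upright within 0.15 rad on the bench, released, at rest (all of step 1 and all of step 2 and value of joint lock_button above 0.007 m and y of pointer in the frame of rider_mark between -0.004 and 0.004 m and velocity of joint reach between -0.01 and 0.01 m/s and contact force between the fingers and reach above 2 N); the arm keeps its last pose, push and grip.
It fails at once if the fingers touch a chip (contact force between the fingers and chip_a above 0.3 N or contact force between the fingers and chip_b above 0.3 N or contact force between the fingers and chip_c above 0.3 N).
It fails at once if the piston or the spark plug is shifted more than 3 cm or the piston tipped (distance of any of piston, spark_plug from where it was at the start of the episode above 0.03 m or angle between piston's own z axis and vertical above 0.5 rad).
It also fails if it takes over 54 s, if anything falls off the work surface, if the arm or the gripper's body presses on something with over 40 N, if the wrist force passes 120 N, or if a joint passes its speed limit or range.

## Working session

There is one attempt and no reset: what is moved stays moved. The work goes in short steps, Python scripts to look and compute and a shell command to move; the robot and the scene stay as the last step left them, time stands still between calls to the robot, and variables do not carry over. Pictures are saved under pics/ and viewed, at most 10 in all, crops included, and the job is handed in when it is done.

```bash
mkdir -p pics
cat > h.py <<'E'
import numpy as np, cv2
from cell import *
def snap(n,f):
    im=camera(n); cv2.imwrite('pics/'+f,im[:,:,::-1]); return im
def ray(n,u,v,z):
    m=camera_model(n); T=np.array(m["world_to_cam"]); R=T[:3,:3];t=T[:3,3]
    c=-R.T@t; d=R.T@np.array([(u-m["cx"])/m["fx"],(v-m["cy"])/m["fy"],1])
    return c+d*(z-c[2])/d[2]
def proj(n,p):
    m=camera_model(n); T=np.array(m["world_to_cam"]); q=T[:3,:3]@np.array(p)+T[:3,3]
    return np.array([m["fx"]*q[0]/q[2]+m["cx"],m["fy"]*q[1]/q[2]+m["cy"]])
E
python3 - <<'E'
from h import *
for n in("top","side"):
    snap(n,n+"0.png"); T=np.array(camera_model(n)["world_to_cam"]); print(n,(-T[:3,:3].T@T[:3,3]).round(3))
s=state(); print(s["clock"],s["orientation"],s["wrist_force"],s["gripper_width"])
E
```

```text
top [0.367 0.009 1.4  ]
side [-0.216 -0.177  1.   ]
0.1 [-2.28065205e-04  1.70536469e-01  9.85351034e-01 -7.75520674e-04] [-0.15454175  0.24314607 -0.50107764] 0.08771996163225879
```

View pics/top0.png

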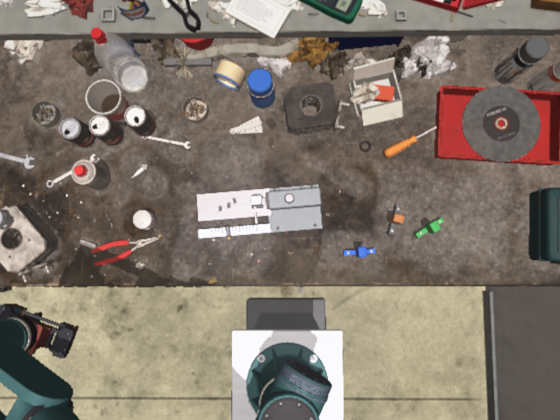

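View pics/side0.png

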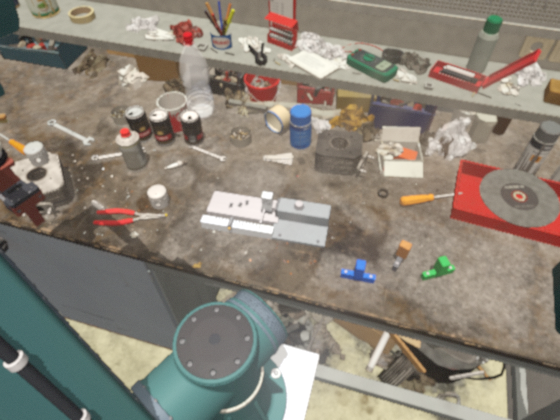

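The top view shows the gauge at about (197–322, 185–238) with the bed to the left (world +y). The scraper with its wooden grip is at (397, 218). The side view agrees. Next I'll zoom in on both.

Run:
```python
import cv2, numpy as np
t=cv2.imread('pics/top0.png'); s=cv2.imread('pics/side0.png')
a=cv2.resize(t[178:246,190:330],None,fx=5.7,fy=5.7,interpolation=cv2.INTER_CUBIC)
b=cv2.resize(t[195:265,330:410],None,fx=2.8,fy=2.8,interpolation=cv2.INTER_CUBIC)
c=cv2.resize(s[185:245,195:335],None,fx=4,fy=3.4,interpolation=cv2.INTER_CUBIC)
o=np.zeros((600,800,3),np.uint8); o[:a.shape[0],:a.shape[1]]=a[:, :800]
h=600-a.shape[0]; o[a.shape[0]:,:224]=b[:196][:h] if b.shape[0]>=h else 0
o[a.shape[0]:a.shape[0]+min(h,c.shape[0]),230:230+560]=c[:h]
print(a.shape,h); cv2.imwrite('pics/crop0.png',o)
```

```text
(388, 798, 3) 212
```

View pics/crop0.png

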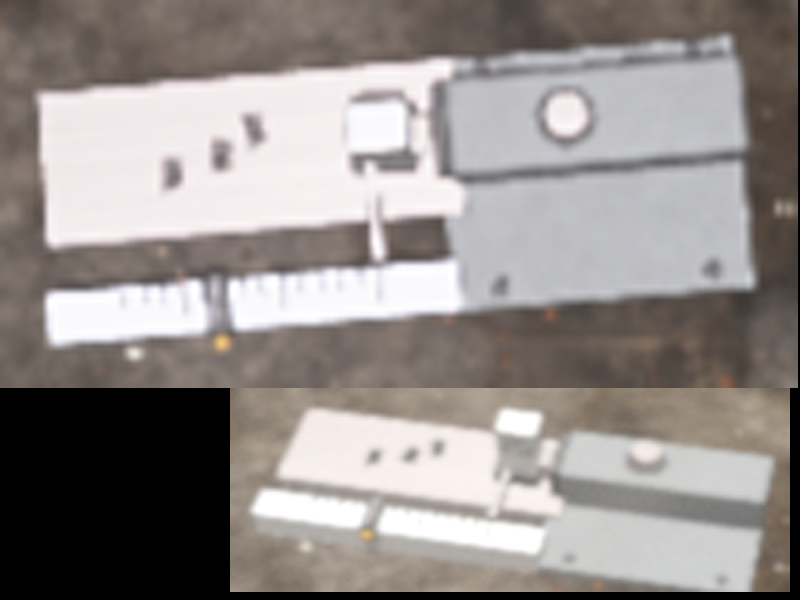

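The crop shows the chips at about (172,173), (221,155) and (253,130), the rider at x≈219, the pointer tip at (380,262) and the button at (567,115). I'll fit the gauge pose from its corners and zoom in on the scraper.

Run:
```python
from h import *
from scipy.optimize import least_squares
P=np.array([(40,210,18),(-40,210,18),(-65,210,30),(-90,210,30),(0,-60,70),(-90,-150,12),(-62,40,33),(40,-150,12)])/1e3
I=np.array([(40,93),(48,247),(46,293),(50,346),(567,115),(755,288),(380,264),(732,37)])
conv=lambda p:(np.array(p)+.5)/5.7-.5+[190,178]
def W(q,p): c,s=np.cos(q[2]),np.sin(q[2]); p=np.atleast_2d(p); return np.c_[q[0]+c*p[:,0]-s*p[:,1],q[1]+s*p[:,0]+c*p[:,1],p[:,2]]
f=lambda q:np.ravel([proj("top",w)-i for w,i in zip(W(q,P),conv(I))])
r=least_squares(f,[.5,0,0],loss='soft_l1'); print(r.x,f(r.x).round(1)); q=r.x
np.save('g.npy',q)
c,s=np.cos(q[2]),np.sin(q[2])
def G(u,v,z): w=ray("top",u,v,z)[:2]-q[:2]; return np.array([c*w[0]+s*w[1],-s*w[0]+c*w[1]])
for p in[(172,173),(221,155),(253,130)]: print("chip",(G(*conv(p),.024)*1e3).round(1))
for p in[(219,305),(219,290),(380,262)]: print("rider/ptr",(G(*conv(p),.036)*1e3).round(1))
t=cv2.imread('pics/top0.png'); sd=cv2.imread('pics/side0.png')
a=cv2.resize(t[195:245,380:420],None,fx=10,fy=10,interpolation=cv2.INTER_CUBIC)
b=cv2.resize(sd[230:280,385:425],None,fx=10,fy=10,interpolation=cv2.INTER_CUBIC)
cv2.imwrite('pics/scr.png',np.hstack([a,b]))
```

```text
[0.52094442 0.05399773 0.07967609] [-0.4  0.1 -0.   0.1  0.1  0.3 -0.  -0.3  0.   0.   0.1  0.1 -0.1 -0.4
  0.2  0.1]
chip [ -7.5 142.9]
chip [ -0.4 117.2]
chip [11.1 99.9]
rider/ptr [-77.6 122.3]
rider/ptr [-70.  121.8]
rider/ptr [-62.5  39.6]
```

View pics/scr.png

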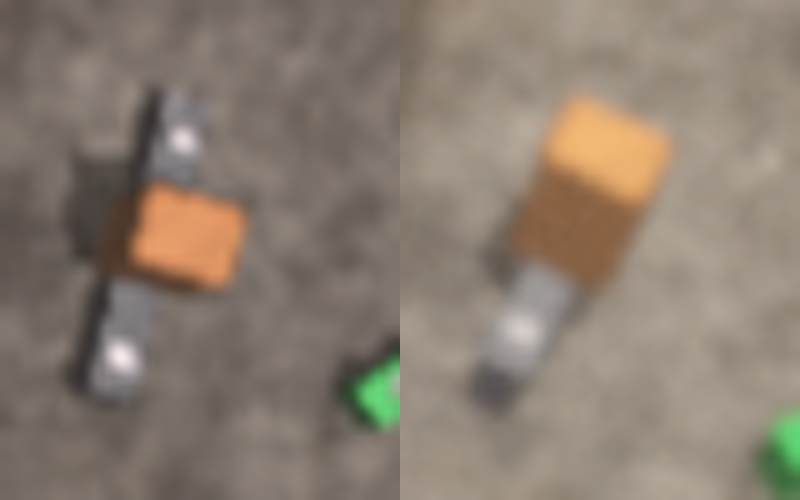

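The scraper's grip top is at crop (189,237) and its blade screws are at (182,140) and (121,358). From these I'll work out its pose and the moves.

```bash
cat >> h.py <<'E'
def yawdown(y): # tool y axis at world yaw y, z down
    yt=np.array([np.cos(y),np.sin(y),0]); zt=np.array([0,0,-1.]); return np.c_[np.cross(yt,zt),yt,zt]
def cur():
    from scipy.spatial.transform import Rotation as Ro
    s=state(); q=s["orientation"]; return np.array(s["tool_pos"]),Ro.from_quat([q[1],q[2],q[3],q[0]])
def to(p,yaw):
    "offset in present tool axes, rotvec deg still to turn, offset in final axes"
    from scipy.spatial.transform import Rotation as Ro
    x,R=cur(); Rt=yawdown(yaw); d=np.array(p)-x
    print("now",x.round(4),"off_now mm",(R.inv().apply(d)*1e3).round(1),"rot",np.degrees((R.inv()*Ro.from_matrix(Rt)).as_rotvec()).round(2),"off_final",(Rt.T@d*1e3).round(1))
def gw(x,y,z):
    q=np.load('g.npy'); c,s=np.cos(q[2]),np.sin(q[2]); return np.array([q[0]+c*x-s*y,q[1]+s*x+c*y,z])
E
python3 - <<'E'
from h import *
c=lambda p:(np.array(p)+.5)/10-.5+[380,195]
g=ray("top",*c((189,237)),.073); a=ray("top",*c((182,140)),.025); b=ray("top",*c((121,358)),.025)
s=ray("side",*(((np.array((609,152))-[400,0])+.5)/10-.5+[385,230]),.073)
print("grip",g,"side",s,"blade mid",(a+b)/2,np.degrees(np.arctan2(*(a-b)[[1,0]])))
print("piston",ray("top",143,217,.054),"pliers/plug",ray("top",140,170,.01))
yaw=np.arctan2(*(a-b)[[1,0]]); m=((a+b)/2+g)/2
x,R=cur(); Rt=yawdown(yaw)
w=[x,np.array([.45,.2,.22]),np.array([m[0],m[1],.13])]
for i in(1,2): print((Rt.T@(w[i]-w[i-1])*1e3).round(1))
to(m,yaw); print(gw(0,210,0))
E
```

```text
grip [ 0.46716421 -0.31017479  0.073     ] side [ 0.46570975 -0.31393845  0.073     ] blade mid [ 0.46741    -0.31088901  0.025     ] -16.776831425876395
piston [0.47365031 0.4112839  0.054     ] pliers/plug [0.61751508 0.43690175 0.01      ]
[-277.3  343.2    1.9]
[-483.8  163.9   90. ]
now [0.2014 0.5645 0.2219] off_now mm [-544.5 -734.5  174. ] rot [-8.000e-02  6.000e-02  8.714e+01] off_final [-761.1  507.1  172.9]
[-16.1933373  209.38778093   0.        ]
```

```bash
R='{"offset":[0,0,0],"rotation":[0,0,9.68],"fingers":1}'; python3 -m jog '[{"offset":[0,0,0],"rotation":[0,0,9.68],"fingers":1},{"offset":[0,0,0],"rotation":[0,0,9.68],"fingers":1},{"offset":[0,0,0],"rotation":[0,0,9.68],"fingers":1},{"offset":[0,0,0],"rotation":[0,0,9.68],"fingers":1},{"offset":[0,0,0],"rotation":[0,0,9.68],"fingers":1},{"offset":[0,0,0],"rotation":[0,0,9.68],"fingers":1},{"offset":[0,0,0],"rotation":[0,0,9.68],"fingers":1},{"offset":[0,0,0],"rotation":[0,0,9.68],"fingers":1},{"offset":[0,0,0],"rotation":[0,0,9.68],"fingers":1}]'
python3 -m jog '[{"offset":[-28,34,0],"rotation":[0,0,0],"fingers":1},{"offset":[-28,34,0],"rotation":[0,0,0],"fingers":1},{"offset":[-28,34,0],"rotation":[0,0,0],"fingers":1},{"offset":[-28,34,0],"rotation":[0,0,0],"fingers":1},{"offset":[-28,34,0],"rotation":[0,0,0],"fingers":1},{"offset":[-28,34,0],"rotation":[0,0,0],"fingers":1},{"offset":[-28,34,0],"rotation":[0,0,0],"fingers":1},{"offset":[-28,34,0],"rotation":[0,0,0],"fingers":1},{"offset":[-28,34,0],"rotation":[0,0,0],"fingers":1},{"offset":[-28,34,0],"rotation":[0,0,0],"fingers":1}]'
python3 -m jog '[{"offset":[-48,16,4],"rotation":[0,0,0],"fingers":1},{"offset":[-48,16,4],"rotation":[0,0,0],"fingers":1},{"offset":[-48,16,4],"rotation":[0,0,0],"fingers":1},{"offset":[-48,16,4],"rotation":[0,0,0],"fingers":1},{"offset":[-48,16,4],"rotation":[0,0,0],"fingers":1},{"offset":[-48,16,4],"rotation":[0,0,0],"fingers":1},{"offset":[-48,16,4],"rotation":[0,0,0],"fingers":1},{"offset":[-48,16,4],"rotation":[0,0,0],"fingers":1},{"offset":[-48,16,4],"rotation":[0,0,0],"fingers":1},{"offset":[-48,16,4],"rotation":[0,0,0],"fingers":1}]'
python3 -c "
from h import *
to([.4668,-.3115,.030],np.radians(-16.8))"
```

```text
clock: 1.23
tool_pos: [0.2015, 0.5647, 0.2221]
orientation: [0.0, 0.804, 0.594, -0.001]
wrist_force: [0.3, -0.1, -0.0]
gripper_width: 0.0879
gripper_force: 0.0
clock: 2.48
tool_pos: [0.5497, 0.0436, 0.2224]
orientation: [-0.0, 0.803, 0.596, -0.0]
wrist_force: [-0.1, 0.8, 0.1]
gripper_width: 0.0877
gripper_force: 0.0
clock: 3.72
tool_pos: [0.5669, -0.579, 0.1725]
orientation: [-0.0, 0.803, 0.596, 0.0]
wrist_force: [1.0, -1.0, 0.5]
gripper_width: 0.0881
gripper_force: 0.0
now [ 0.5669 -0.579   0.1725] off_now mm [ 227.2 -172.9  142.8] rot [-0.04 -0.04  0.03] off_final [ 227.2 -173.1  142.5]
```

I gave those offsets in mm, but the tool takes metres, so every row ran at its 62.5 mm cap. Nothing was touched. I'll use metres from here on.

```bash
python3 -m jog '[{"offset":[0.038,-0.029,0.010],"rotation":[0,0,0],"fingers":1},{"offset":[0.038,-0.029,0.010],"rotation":[0,0,0],"fingers":1},{"offset":[0.038,-0.029,0.010],"rotation":[0,0,0],"fingers":1},{"offset":[0.038,-0.029,0.010],"rotation":[0,0,0],"fingers":1},{"offset":[0.038,-0.029,0.010],"rotation":[0,0,0],"fingers":1},{"offset":[0.037,-0.028,0],"rotation":[0,0,0],"fingers":1},{"offset":[0,0,0],"rotation":[0,0,0],"fingers":1},{"offset":[0,0,0],"rotation":[0,0,0],"fingers":1}]'
python3 -c "
from h import *
snap('top','t1.png')
to([.4668,-.3115,.030],np.radians(-16.8))"
```

```text
clock: 4.72
tool_pos: [0.4678, -0.3109, 0.1237]
orientation: [0.001, 0.803, 0.597, 0.0]
wrist_force: [0.7, 0.4, 0.6]
gripper_width: 0.0877
gripper_force: 0.0
now [ 0.4681 -0.3114  0.1238] off_now mm [-0.3 -1.4 93.8] rot [0.1  0.06 0.03] off_final [-0.4 -1.2 93.8]
```

Next I'll descend, close and lift slightly.

```bash
python3 -m jog '[{"offset":[0,-0.001,0.030],"rotation":[0,0,0],"fingers":1},{"offset":[0,0,0.030],"rotation":[0,0,0],"fingers":1},{"offset":[0,0,0.020],"rotation":[0,0,0],"fingers":1},{"offset":[0,0,0.0135],"rotation":[0,0,0],"fingers":1},{"offset":[0,0,0],"rotation":[0,0,0],"fingers":0},{"offset":[0,0,0],"rotation":[0,0,0],"fingers":0},{"offset":[0,0,0],"rotation":[0,0,0],"fingers":0},{"offset":[0,0,0],"rotation":[0,0,0],"fingers":0},{"offset":[0,0,0],"rotation":[0,0,0],"fingers":0},{"offset":[0,0,0],"rotation":[0,0,0],"fingers":0}]'
python3 -c "
from h import *
to([0,0,0],0)"
```

```text
clock: 6.02
tool_pos: [0.4662, -0.3098, 0.0301]
orientation: [0.0, 0.803, 0.597, -0.0]
wrist_force: [0.5, 0.1, 0.1]
gripper_width: 0.031
gripper_force: 0.0
now [ 0.4662 -0.3098  0.0301] off_now mm [ 162.2 -535.7   30. ] rot [ 1.000e-02  1.000e-02 -1.676e+01] off_final [ 309.8 -466.2   30.1]
```

```bash
python3 -m jog '[{"offset":[0,0,0],"rotation":[0,0,0],"fingers":0},{"offset":[0,0,0],"rotation":[0,0,0],"fingers":0},{"offset":[0,0,0],"rotation":[0,0,0],"fingers":0},{"offset":[0,0,-0.030],"rotation":[0,0,0],"fingers":0},{"offset":[0,0,-0.045],"rotation":[0,0,0],"fingers":0},{"offset":[0,0,-0.045],"rotation":[0,0,0],"fingers":0},{"offset":[0,0,-0.03],"rotation":[0,0,-7],"fingers":0},{"offset":[0,0,0],"rotation":[0,0,-7],"fingers":0},{"offset":[0,0,0],"rotation":[0,0,-7.4],"fingers":0},{"offset":[0,0,0],"rotation":[0,0,0],"fingers":0}]'
python3 -c "
from h import *
yaw=np.load('g.npy')[2]
to(gw(0,.078,.09),yaw)"
```

```text
clock: 7.28
tool_pos: [0.465, -0.309, 0.1792]
orientation: [-0.001, 0.678, 0.735, -0.0]
wrist_force: [0.5, 0.3, -3.2]
gripper_width: 0.0241
gripper_force: 30.0
now [ 0.465  -0.309   0.1792] off_now mm [435.2  84.9  89.7] rot [-0.11 -0.09  0.01] off_final [435.4  84.7  89.2]
```

```bash
python3 -m jog '[{"offset":[0.0484,0.0094,0],"rotation":[0,0,0],"fingers":0},{"offset":[0.0484,0.0094,0],"rotation":[0,0,0],"fingers":0},{"offset":[0.0484,0.0094,0],"rotation":[0,0,0],"fingers":0},{"offset":[0.0484,0.0094,0],"rotation":[0,0,0],"fingers":0},{"offset":[0.0484,0.0094,0],"rotation":[0,0,0],"fingers":0},{"offset":[0.0484,0.0094,0],"rotation":[0,0,0],"fingers":0},{"offset":[0.0484,0.0094,0],"rotation":[0,0,0],"fingers":0},{"offset":[0.0484,0.0094,0],"rotation":[0,0,0],"fingers":0},{"offset":[0.0484,0.0094,0],"rotation":[0,0,0],"fingers":0},{"offset":[0,0,0.04],"rotation":[0,0,0],"fingers":0},{"offset":[0,0,0.04],"rotation":[0,0,0],"fingers":0},{"offset":[0,0,0],"rotation":[0,0,0],"fingers":0}]'
python3 -c "
from h import *
im=snap('side','s2.png'); cv2.imwrite('pics/s2c.png',cv2.resize(im[160:260,180:340,::-1],None,fx=5,fy=5,interpolation=cv2.INTER_CUBIC))
yaw=np.load('g.npy')[2]
to(gw(0,.078,.0488),yaw)"
```

```text
clock: 8.78
tool_pos: [0.5116, 0.1309, 0.097]
orientation: [-0.003, 0.679, 0.735, -0.003]
wrist_force: [0.4, -0.2, -3.6]
gripper_width: 0.0237
gripper_force: 30.0
now [0.5135 0.131  0.0989] off_now mm [ 0.6  1.5 50.1] rot [-0.25  0.02 -0.02] off_final [ 0.6  1.3 50.1]
```

View pics/s2c.png

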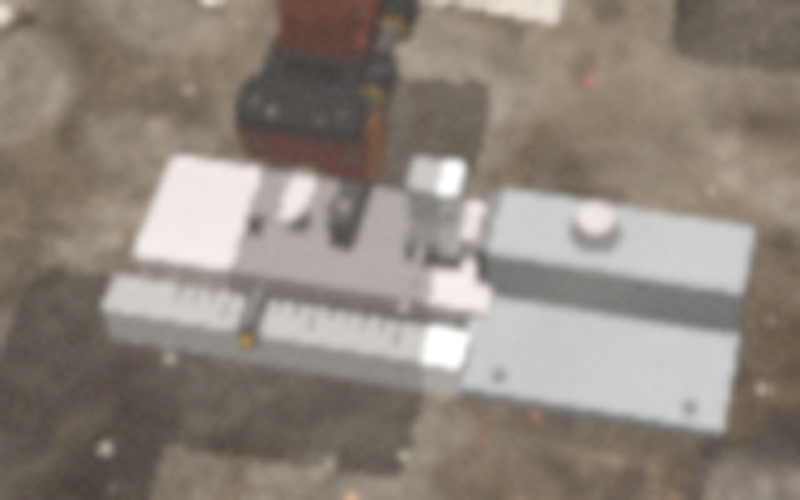

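The blade hangs at about (345,215), between the grip block and the chips. I'll lower it and sweep along +y.

```bash
python3 -m jog '[{"offset":[0,0,0.020],"rotation":[0,0,0],"fingers":0},{"offset":[0,0,0.018],"rotation":[0,0,0],"fingers":0},{"offset":[0,0,0.009],"rotation":[0,0,0],"fingers":0},{"offset":[0,0,0.0025],"rotation":[0,0,0],"fingers":0},{"offset":[0,0,0],"rotation":[0,0,0],"fingers":0},{"offset":[0,0,0],"rotation":[0,0,0],"fingers":0}]'
python3 -c "
from h import *
yaw=np.load('g.npy')[2]
to(gw(0,.078,.0488),yaw); to(gw(0,.23,.0488),yaw)"
```

```text
clock: 9.57
tool_pos: [0.5158, 0.1313, 0.0511]
orientation: [0.0, 0.678, 0.735, 0.0]
wrist_force: [-0.7, 0.2, -2.6]
gripper_width: 0.0238
gripper_force: 30.0
now [0.5158 0.1313 0.0511] off_now mm [ 0.5 -1.   2.3] rot [0.07 0.   0.07] off_final [ 0.5 -1.   2.3]
now [0.5158 0.1313 0.0511] off_now mm [152.5  -0.8   2.3] rot [0.07 0.   0.07] off_final [152.5  -1.    2.3]
```

```bash
python3 -m jog '[{"offset":[0,0,0.0015],"rotation":[0,0,0],"fingers":0},{"offset":[0,0,0],"rotation":[0,0,0],"fingers":0},{"offset":[0,0,0],"rotation":[0,0,0],"fingers":0}]'
```

```text
clock: 9.95
tool_pos: [0.5152, 0.1312, 0.0489]
orientation: [0.0, 0.678, 0.735, -0.0]
wrist_force: [0.2, 0.3, -2.9]
gripper_width: 0.0234
gripper_force: 30.0
```

```bash
python3 -m jog '[{"offset":[0.012,0,0.0003],"rotation":[0,0,0],"fingers":0},{"offset":[0.013,0,0],"rotation":[0,0,0],"fingers":0},{"offset":[0.013,0,0],"rotation":[0,0,0],"fingers":0},{"offset":[0.013,0,0],"rotation":[0,0,0],"fingers":0},{"offset":[0.013,0,0],"rotation":[0,0,0],"fingers":0},{"offset":[0.013,0,0],"rotation":[0,0,0],"fingers":0},{"offset":[0.013,0,0],"rotation":[0,0,0],"fingers":0},{"offset":[0.013,0,0],"rotation":[0,0,0],"fingers":0},{"offset":[0.013,0,0],"rotation":[0,0,0],"fingers":0},{"offset":[0.013,0,0],"rotation":[0,0,0],"fingers":0},{"offset":[0.013,0,0],"rotation":[0,0,0],"fingers":0},{"offset":[0.013,0,0],"rotation":[0,0,0],"fingers":0}]'
python3 -m jog '[{"offset":[0.004,0,0],"rotation":[0,0,0],"fingers":0},{"offset":[0,0,0],"rotation":[0,0,0],"fingers":0},{"offset":[0,0,-0.04],"rotation":[0,0,0],"fingers":0},{"offset":[0,0,-0.05],"rotation":[0,0,0],"fingers":0},{"offset":[-0.05,0,0],"rotation":[0,0,0],"fingers":0},{"offset":[-0.05,0,0],"rotation":[0,0,0],"fingers":0},{"offset":[-0.01,0.04,0],"rotation":[0,0,0],"fingers":0},{"offset":[0,0.05,0],"rotation":[0,0,0],"fingers":0},{"offset":[0,0,0],"rotation":[0,0,0],"fingers":0}]'
python3 -c "
from h import *
yaw=np.load('g.npy')[2]
im=snap('top','t3.png'); im2=snap('side','s3.png')
f=lambda a:cv2.resize(a[150:270,130:290,::-1],None,fx=2.4,fy=2.4*1.0,interpolation=cv2.INTER_CUBIC)
cv2.imwrite('pics/c3.png',np.hstack([f(im),f(im2)]))
to(gw(.1,.13,.031),yaw)"
```

```text
clock: 11.45
tool_pos: [0.5026, 0.2866, 0.0486]
orientation: [-0.0, 0.678, 0.735, -0.0]
wrist_force: [-0.2, -0.3, -2.7]
gripper_width: 0.0239
gripper_force: 30.0
clock: 12.58
tool_pos: [0.6052, 0.1865, 0.1388]
orientation: [0.001, 0.679, 0.734, 0.002]
wrist_force: [-0.3, 0.3, -2.6]
gripper_width: 0.0236
gripper_force: 30.0
now [0.6004 0.1867 0.138 ] off_now mm [  4.1  10.5 107. ] rot [-0.11  0.02  0.03] off_final [  4.   10.3 107. ]
```

View pics/c3.png

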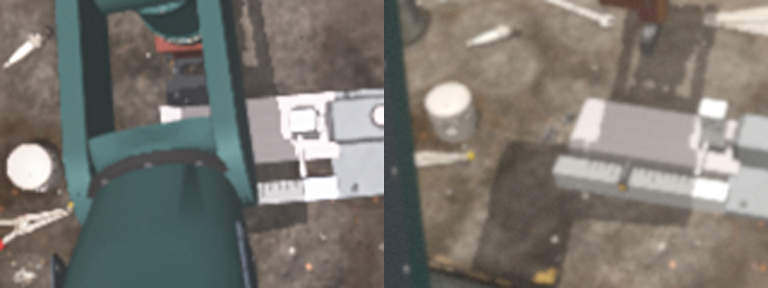

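In the side view the bed is empty and the chips lie on the bench past its end, near (550,130). I'll put the scraper down at gauge (0.1, 0.13).

```bash
python3 -m jog '[{"offset":[0.004,0.010,0.035],"rotation":[0,0,0],"fingers":0},{"offset":[0,0,0.035],"rotation":[0,0,0],"fingers":0},{"offset":[0,0,0.025],"rotation":[0,0,0],"fingers":0},{"offset":[0,0,0.010],"rotation":[0,0,0],"fingers":0},{"offset":[0,0,0.002],"rotation":[0,0,0],"fingers":0},{"offset":[0,0,0],"rotation":[0,0,0],"fingers":0},{"offset":[0,0,0],"rotation":[0,0,0],"fingers":0}]'
```

```text
clock: 13.55
tool_pos: [0.6114, 0.1923, 0.0328]
orientation: [0.001, 0.678, 0.735, 0.001]
wrist_force: [-0.8, -0.9, -1.5]
gripper_width: 0.0239
gripper_force: 30.0
```

```bash
python3 -m jog '[{"offset":[0,0,0.0015],"rotation":[0,0,0],"fingers":0},{"offset":[0,0,0],"rotation":[0,0,0],"fingers":0},{"offset":[0,0,0],"rotation":[0,0,0],"fingers":0}]'
```

```text
clock: 13.92
tool_pos: [0.6106, 0.1921, 0.0302]
orientation: [0.0, 0.678, 0.735, -0.0]
wrist_force: [-0.4, -0.7, -1.6]
gripper_width: 0.024
gripper_force: 30.0
```

```bash
python3 -m jog '[{"offset":[0,0,0.0005],"rotation":[0,0,0],"fingers":0},{"offset":[0,0,0],"rotation":[0,0,0],"fingers":0},{"offset":[0,0,0],"rotation":[0,0,0],"fingers":0.6},{"offset":[0,0,0],"rotation":[0,0,0],"fingers":0.6},{"offset":[0,0,0],"rotation":[0,0,0],"fingers":0.6},{"offset":[0,0,0],"rotation":[0,0,0],"fingers":0.6},{"offset":[0,0,0],"rotation":[0,0,0],"fingers":0.6},{"offset":[0,0,-0.02],"rotation":[0,0,0],"fingers":0.6},{"offset":[0,0,-0.05],"rotation":[0,0,0],"fingers":0.6},{"offset":[0,0,-0.05],"rotation":[0,0,0],"fingers":0.6},{"offset":[0,0,0],"rotation":[0,0,0],"fingers":0},{"offset":[0,0,0],"rotation":[0,0,0],"fingers":0}]'
python3 -c "
from h import *
yaw=np.load('g.npy')[2]
to(gw(0,-.06,.1),yaw)"
```

```text
clock: 15.42
tool_pos: [0.6101, 0.1921, 0.1492]
orientation: [-0.0, 0.678, 0.735, -0.0]
wrist_force: [-0.4, 0.7, -0.2]
gripper_width: 0.036
gripper_force: 0.0
now [0.6101 0.1921 0.1492] off_now mm [-190.4 -100.1   49.3] rot [-0.03  0.01  0.07] off_final [-190.5  -99.9   49.2]
```

```bash
python3 -m jog '[{"offset":[-0.038,-0.020,0],"rotation":[0,0,0],"fingers":0},{"offset":[-0.038,-0.020,0],"rotation":[0,0,0],"fingers":0},{"offset":[-0.038,-0.020,0],"rotation":[0,0,0],"fingers":0},{"offset":[-0.038,-0.020,0],"rotation":[0,0,0],"fingers":0},{"offset":[-0.038,-0.020,0],"rotation":[0,0,0],"fingers":0},{"offset":[0,0,0.03],"rotation":[0,0,0],"fingers":0},{"offset":[0,0,0.015],"rotation":[0,0,0],"fingers":0},{"offset":[0,0,0],"rotation":[0,0,0],"fingers":0},{"offset":[0,0,0],"rotation":[0,0,0],"fingers":0}]'
python3 -c "
from h import *
yaw=np.load('g.npy')[2]
im=snap('top','t4.png'); im2=snap('side','s4.png')
f=lambda a:cv2.resize(a[140:260,160:320,::-1],None,fx=2.5,fy=2.5*1.0,interpolation=cv2.INTER_CUBIC)
cv2.imwrite('pics/c4.png',np.hstack([f(im),f(im2)]))
to(gw(0,-.06,.070),yaw)"
```

```text
clock: 16.55
tool_pos: [0.5266, -0.0048, 0.1046]
orientation: [-0.0, 0.678, 0.735, -0.0]
wrist_force: [0.5, 0.6, 0.5]
gripper_width: 0.0005
gripper_force: 0.0
now [ 0.527  -0.005   0.1052] off_now mm [-0.7 -1.4 35.2] rot [0.06 0.02 0.12] off_final [-0.7 -1.3 35.2]
```

View pics/c4.png

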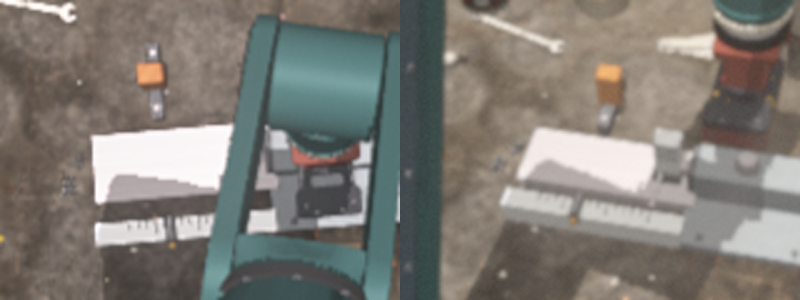

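The scraper stands free at left (150,75), and the chips lie past the bed end at about (68,185) and (82,160). Next I'll press the button.

```bash
python3 -m jog '[{"offset":[-0.0007,-0.001,0.02],"rotation":[0,0,0],"fingers":0},{"offset":[0,0,0.010],"rotation":[0,0,0],"fingers":0},{"offset":[0,0,0.005],"rotation":[0,0,0],"fingers":0},{"offset":[0,0,0.005],"rotation":[0,0,0],"fingers":0},{"offset":[0,0,0.0025],"rotation":[0,0,0],"fingers":0},{"offset":[0,0,0],"rotation":[0,0,0],"fingers":0},{"offset":[0,0,0],"rotation":[0,0,0],"fingers":0}]'
```

```text
clock: 17.52
tool_pos: [0.5258, -0.0062, 0.0622]
orientation: [0.0, 0.678, 0.735, 0.0]
wrist_force: [-0.7, -0.7, -0.5]
gripper_width: 0.0005
gripper_force: 0.0
```

```bash
python3 -m jog '[{"offset":[0,0,0.0015],"rotation":[0,0,0],"fingers":0},{"offset":[0,0,0],"rotation":[0,0,0],"fingers":0}]'; python3 -m jog '[{"offset":[0,0,0.001],"rotation":[0,0,0],"fingers":0},{"offset":[0,0,0],"rotation":[0,0,0],"fingers":0}]'
```

```text
clock: 17.77
tool_pos: [0.5259, -0.0063, 0.0613]
orientation: [0.001, 0.678, 0.735, 0.0]
wrist_force: [-2.5, 0.7, 7.6]
gripper_width: 0.0004
gripper_force: 3.5
clock: 18.02
tool_pos: [0.5259, -0.0063, 0.0612]
orientation: [0.001, 0.678, 0.735, 0.0]
wrist_force: [-3.8, 0.1, 16.9]
gripper_width: 0.0003
gripper_force: 8.3
```

The button is at its stop: z stays at 0.061 while the force climbs to 17 N. I'll lift off, open, and go to the grip block.

```bash
python3 -m jog '[{"offset":[0,0,-0.02],"rotation":[0,0,0],"fingers":0},{"offset":[0,0,-0.04],"rotation":[0,0,0],"fingers":1},{"offset":[0.031,0,0],"rotation":[0,0,0],"fingers":1},{"offset":[0.031,0,0],"rotation":[0,0,0],"fingers":1},{"offset":[0.031,0,0],"rotation":[0,0,0],"fingers":1},{"offset":[0,0,0],"rotation":[0,0,0],"fingers":1},{"offset":[0,0,0],"rotation":[0,0,0],"fingers":1},{"offset":[0,0,0],"rotation":[0,0,0],"fingers":1}]'
python3 -c "
from h import *
yaw=np.load('g.npy')[2]
to(gw(0,.034,.048),yaw)"
```

```text
clock: 19.02
tool_pos: [0.518, 0.0857, 0.1195]
orientation: [0.0, 0.678, 0.735, -0.0]
wrist_force: [-0.4, 1.2, 0.3]
gripper_width: 0.067
gripper_force: 0.0
now [0.518  0.0857 0.1195] off_now mm [ 2.2  0.4 71.5] rot [-0.    0.02  0.02] off_final [ 2.2  0.4 71.5]
```

```bash
python3 -m jog '[{"offset":[0.002,0,0.02],"rotation":[0,0,0],"fingers":1},{"offset":[0,0,0.03],"rotation":[0,0,0],"fingers":1},{"offset":[0,0,0.0215],"rotation":[0,0,0],"fingers":1},{"offset":[0,0,0],"rotation":[0,0,0],"fingers":0},{"offset":[0,0,0],"rotation":[0,0,0],"fingers":0},{"offset":[0,0,0],"rotation":[0,0,0],"fingers":0},{"offset":[0,0,0],"rotation":[0,0,0],"fingers":0},{"offset":[0,0,0],"rotation":[0,0,0],"fingers":0},{"offset":[0,0,0],"rotation":[0,0,0],"fingers":0},{"offset":[0,0,0],"rotation":[0,0,0],"fingers":0},{"offset":[0,0,0],"rotation":[0,0,0],"fingers":0},{"offset":[0,0,0],"rotation":[0,0,0],"fingers":0}]'
python3 -c "
from h import *
to(gw(0,.034+.082,.048),np.load('g.npy')[2])"
```

```text
clock: 20.52
tool_pos: [0.5201, 0.0888, 0.0484]
orientation: [0.001, 0.678, 0.735, 0.001]
wrist_force: [5.9, 1.2, -3.9]
gripper_width: 0.0239
gripper_force: 30.0
now [0.5201 0.0888 0.0484] off_now mm [81.3 -1.8  0.4] rot [0.22 0.   0.07] off_final [81.3 -1.9  0.4]
```

```bash
python3 -m jog '[{"offset":[0.005,0.001,0],"rotation":[0,0,0],"fingers":0},{"offset":[0.009,0,0],"rotation":[0,0,0],"fingers":0},{"offset":[0.010,0,0],"rotation":[0,0,0],"fingers":0},{"offset":[0.010,0,0],"rotation":[0,0,0],"fingers":0},{"offset":[0.010,0,0],"rotation":[0,0,0],"fingers":0},{"offset":[0.010,0,0],"rotation":[0,0,0],"fingers":0},{"offset":[0.010,0,0],"rotation":[0,0,0],"fingers":0},{"offset":[0.009,0,0],"rotation":[0,0,0],"fingers":0},{"offset":[0.007,0,0],"rotation":[0,0,0],"fingers":0},{"offset":[0.002,0,0],"rotation":[0,0,0],"fingers":0},{"offset":[0,0,0],"rotation":[0,0,0],"fingers":0},{"offset":[0,0,0],"rotation":[0,0,0],"fingers":0}]'
python3 -c "
from h import *
to(gw(0,.034+.082,.048),np.load('g.npy')[2])
im=snap('top','t5.png'); im2=snap('side','s5.png')
f=lambda a:cv2.resize(a[180:260,185:285,::-1],None,fx=4,fy=4,interpolation=cv2.INTER_CUBIC)
cv2.imwrite('pics/c5.png',np.hstack([f(im),f(im2)]))"
```

```text
clock: 22.02
tool_pos: [0.5136, 0.1696, 0.0484]
orientation: [0.001, 0.678, 0.735, 0.0]
wrist_force: [2.5, -4.4, 0.4]
gripper_width: 0.0241
gripper_force: 30.0
now [0.5136 0.1696 0.0484] off_now mm [ 0.1 -1.8  0.4] rot [0.13 0.08 0.1 ] off_final [ 0.1 -1.8  0.4]
```

View pics/c5.png

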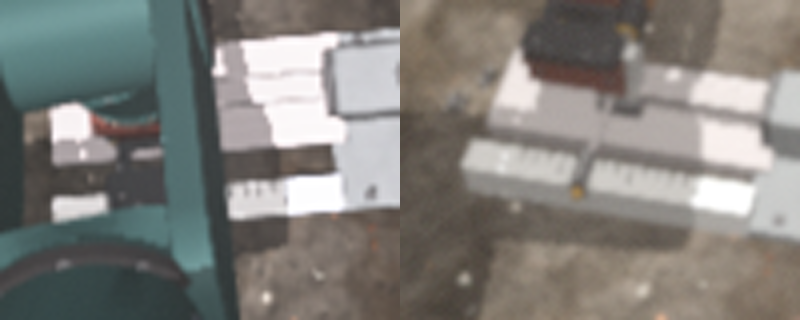

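The side view shows the pointer at about (595,130) running into the rider. I'll check it more closely by rectifying the scale plane.

Run:
```python
from h import *
im=cv2.imread('pics/s5.png'); o=[]
for z in(.035,.038):
    C=[(-.1,.09),(-.1,.15),(-.02,.15),(-.02,.09)]
    src=np.float32([proj("side",gw(x,y,z)) for x,y in C])
    dst=np.float32([((.15-y)*6000,(-.02-x)*6000) for x,y in C])
    w=cv2.warpPerspective(im,cv2.getPerspectiveTransform(src,dst),(360,480),flags=cv2.INTER_CUBIC)
    w[:12,int((.15-.122)*6000)]=(0,0,255); o.append(w)
cv2.imwrite('pics/r5.png',np.hstack(o))
```

```text
(no output)
```

View pics/r5.png

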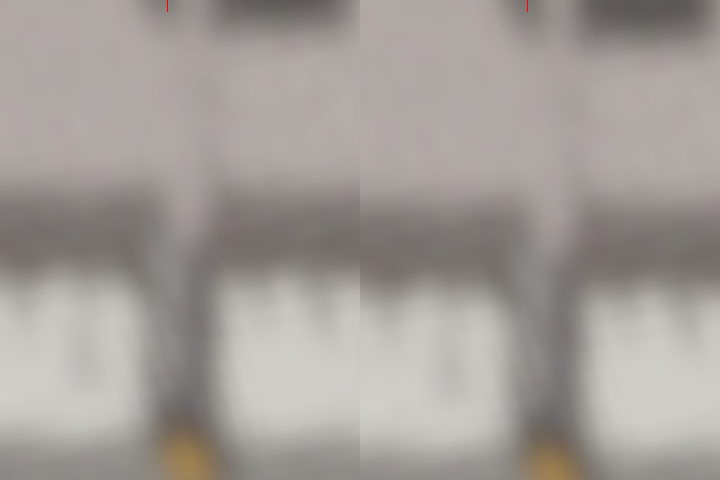

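In the rectified view the pointer bar centre (x≈186, z = 35 mm) and the rider centre (x≈188, z = 38 mm) differ by less than 1 mm. I'll settle briefly and hand in.

```bash
python3 -m jog '[{"offset":[0,0,0],"rotation":[0,0,0],"fingers":0},{"offset":[0,0,0],"rotation":[0,0,0],"fingers":0},{"offset":[0,0,0],"rotation":[0,0,0],"fingers":0}]' && python3 -c "
from cell import *
print(finish_job())"
```

```text
clock: 22.5
tool_pos: [0.5135, 0.1696, 0.0484]
orientation: [0.001, 0.678, 0.735, 0.0]
wrist_force: [3.5, -4.7, -0.9]
gripper_width: 0.0239
gripper_force: 30.0
the job is handed in; nothing more can be done
None
```

I handed the job in at 22.5 s, and no verdict came back: the chips are off the bed, the scraper stands released on the bench, the lock button is fully in, and the gripper is holding the arm with the pointer about 1 mm from the rider line by my measurement.

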